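# Refit the sprung roller in the bench roller rest

### The arm

A 7-joint arm with a two-finger parallel gripper is mounted at the origin on a cart in front of the work surface, level with it; the furniture and walls round the work are solid. World frame = base frame: x ahead of the robot, y to its left, z up, the work surface at z = 0. Lengths are in m, angles in rad, forces in N, time in s.
With the tool pointing down it reaches from about 0.4 to 0.85 m from the base axis. Payload 10.4 kg.
Tool frame: the origin (TCP) lies between the finger pads; the fingertips stand ahead of it and the grasp point (between the pads) lies 5 mm behind it (manip.tip_extent is the z of the fingertips in the tool frame, in m); z points along the fingers, y is the line along which they close (so a half turn about z gives the same grasp; the last joint's range is limited). The gripper opens to 85 mm and grips with 20 to 120 N. Pads are 22 mm wide; open, the fingers measure 114 mm over their backs; the gripper's body (76 mm by 85 mm) begins 54 mm behind the grasp point. The pads swing forward as they close: fully open they stand 13 mm farther back than shut.
Start: joints at [1.12, 0.332, -0.065, 1.46, 0.022, 1.35, -0.088], TCP at [0.259, -0.569, 0.208] pointing down, gripper open.
Joint ranges: [-2.6, 2.6], [-0.5, 2.12], [-1.47, 1.34], [0.16, 2.42], [-1.27, 4.41], [0.06, 2.06], [-2.6, 2.6]. Speed limits (rad/s): [2.22, 2.22, 2.79, 2.79, 3.14, 3.14, 3.14].

### API

Orientations are given as a unit quaternion [x, y, z, w].
In Python, from workcell import status, viewer, manip gives the robot as it stands.
- The arm moves only by the tool play_rows, never from a script. Its argument "plan" is one flat list of numbers, 7 for each row, row after row: the turn, a rotation vector about the tool's x, y, z in degrees, then the shift along the tool's x, y, z in m, then the opening, from 0 (shut) to 1 (fully open). In form: [ax, ay, az, dx, dy, dz, grip, ax, ay, az, dx, dy, dz, grip, ...]. A call has 1 to 20 rows; each row is the pose to reach, as a shift and turn from the pose commanded when the call began, along the tool's axes at that moment; what a row does not reach only later rows make up. A row lasts 1/8 s, in which the tool goes at most 62.5 mm and 10.7 degrees, less where a joint would pass 70% of its speed; a pose out of reach is approached as far as the arm can. A call with a gripper value outside its range is refused whole. The fingers move at their own pace and stop on an object; "squeeze" is the grip in N (left out, the last holds). Time passes only in rows, so rows that repeat a pose let the fingers close. It gives the time, the measured TCP pose, the force, the opening and the grip force at its end, in the units of the state.
- status.get_obs(): the state, without advancing time (a new reading comes with each control period).
- viewer.camera(name): name is "scene" or "top" or "wrist"; returns the picture (400x640x3 uint8, red, green, blue); there is no depth.
- viewer.camera_model(name): a dict with "fx", "fy", "cx", "cy" (pixels), "R" (3x3) and "t" (3): a world point X has camera coordinates R X + t. Camera axes: x right, y down, z forward; pixel columns grow to the right and rows downward; lengths in m; the calibration is good to about 2 mm. The wrist camera is an equidistant fisheye: a pixel r from the principal point sees the ray r / f radians off the axis. A picture is of the moment at which its call begins: read the wrist's pose just before it. camera_model takes no time and is no camera call; for the wrist camera it gives the pose at the moment of the call.
- manip.hand_in(): hands the job in; it is judged then, once.
The state is a dict: "clock": time; "joint_pos": joint angles; "joint_velocities": joint speeds; "tau": joint torques, N m; "position": TCP position; "ee_rot": TCP orientation; "ft_force": force on the tool from outside, world axes, zero at the start; "torque": the same for the moment, N m; "grip_width": opening from 0.0 (shut) to 1.0 (fully open); "grasp_force": force on a finger pad.
Only numpy, scipy, OpenCV 4.12 (cv2) and the standard library are available. Lean on these libraries where they do the work, as an engineer would, in place of code of your own. Each camera call takes 0.05 s, during which the arm holds its last target. There are 200 camera calls.

### The job

Refit the loose sprung roller between the two cheeks of the blue bench roller rest: press its brass spring plunger against the tall cheek, slide it down the cheek with the spring held in until you feel the plunger find the hole, then ease the roller back and let it go so the steel stub springs fully home into the low cheek's hole. The roller must end level, both ends caught, hard up against the low cheek; feel your way without forcing anything, and leave the oiler, the brass padlock and the blue packet where they are.

Things in the scene. Friction and masses are not known exactly. Their poses are not given: they have to be found in the camera images.
- roller_mid (a point): Centre of the loose roller (half-way along, on its axis). Body 30 mm diameter, 90 mm long: black rubber middle 70 mm, steel ends; about 0.25 kg. x runs along the axis towards the brass plunger; y and z turn with the roller. Starts lying in the cradle; grasp across the rubber, from above.
- roller_plunger_end (a point): On the roller's axis at the +x end face of its body, 45 mm from the centre. A slippery brass plunger of 8 mm diameter sticks out 24 mm from here when free, its last 1 mm bevelled to 6 mm. It slides in up to 23 mm against a spring: 4 N to start it plus 0.6 N per mm, so 17.8 N fully in, then it is solid.
- roller_stub_end (a point): On the roller's axis at the -x end face of its body, 45 mm from the centre. A fixed steel stub of 8 mm diameter sticks out 5 mm from here (tip 50 mm from the centre), its last 3 mm tapering to 4 mm.
- rest: Roller rest, fixed to the bench. Origin: centre of the underside of its blue base (150 x 76 x 10 mm); z up, x from the low to the tall cheek. The cheeks stand on a 22 mm wide bed clamped by hand at an unmeasured height: both holes' common axis is at y = 0, anywhere from 54 to 70 mm above the origin. Bed top 32 mm below that axis. Leave the black clamp knob alone.
- rest_low (a point): Point on the rest at its x = -52.5 mm, y = 0, 62 mm up: in the plane of the low cheek's inner face (axes as the rest). The hole is 8 mm below to 8 mm above this point. Low cheek: steel plate 10 mm thick, 44 mm wide, top 10 mm above the hole axis; through hole 11 mm. Fully home, the roller's stub-end face touches this plane (roller centre at the rest's x = -7.5 mm).
- rest_tall (a point): Point on the rest at its x = +51.5 mm, y = 0, 62 mm up (axes as the rest). The tall cheek's inner face is clamped anywhere within 2.5 mm either way of this along x, and its hole 8 mm below to 8 mm above (same height as the low one's); neither is measured. Tall cheek: steel, 10 mm thick, 44 mm wide, top 56 mm above the hole axis; blind hole 11 mm, 6 mm deep.
- cradle: Wooden cradle, fixed to the bench: foot 110 x 56 x 8 mm, origin at the centre of its underside, x along the roller lying in it. Two V-supports, 9 mm thick, centred 37 mm either side of the middle, reach up to about 84 mm; the roller's axis lies 85 mm above the origin.
- oiler: Bystander: small yellow oiler bottle with a red spout, standing, 40 mm diameter, 123 mm tall; origin at the centre of its underside.
- padlock_brass: Bystander: brass padlock lying on its back, 68 x 45 x 21 mm; origin on its underside near the middle.
- packet_blue: Bystander: small blue cardboard packet, 52 x 75 x 24 mm; origin at the centre of its underside.

How it is judged:
By the outcome, as a careful person would: the job done as asked, in the order asked, and still so for the second after the job is handed in, with the robot touching nothing.
It also fails if it takes over 72 s, if anything falls off the work surface, if the arm or the gripper's body presses on something with over 40 N, if the wrist force passes 120 N, or if a joint passes its speed limit or range.

## Working session

There is one attempt and no reset: what is moved stays moved. The work goes in short steps, Python scripts to look and compute and a tool call to move; the robot and the scene stay as the last step left them, time stands still between calls to the robot, and variables do not carry over. Pictures are saved under pics/ and viewed, at most 10 in all, crops included, and the job is handed in when it is done.

Besides the shell and the picture viewer there is one more tool, called after ">>>" as a command line: name --argument value ..., lists and objects as JSON in quotes. play_rows: Moves the arm, as the interface text tells. Its arguments: {"type":"object","properties":{"plan":{"type":"array","items":{"type":"number"}},"squeeze":{"type":"number"}},"required":["plan"]}

```bash
mkdir -p pics; python3 - <<'E'
from workcell import status, viewer, manip
import cv2
print(status.get_obs(), manip.tip_extent)
for n in ("scene","top"):
    cv2.imwrite(f"pics/{n}0.png", viewer.camera(n)[:,:,::-1]); print(n, viewer.camera_model(n))
E
```

```text
{'clock': 0.0, 'joint_pos': array([ 1.12043856,  0.33286406, -0.06472314,  1.46092769,  0.02157442,
        1.34992982, -0.08849414]), 'joint_velocities': array([ 0.00129263, -0.00114505, -0.0002659 ,  0.00066582, -0.00077541,
       -0.00017805, -0.00053748]), 'tau': array([-1.17425574e-03, -6.25456309e+01,  4.86555090e-02, -3.91608524e+01,
        1.62367366e-02,  9.89426044e-03, -2.93337041e-05]), 'position': array([ 0.2591118 , -0.56830239,  0.20692741]), 'ee_rot': array([ 9.77210173e-01,  2.12272852e-01, -1.69404862e-04, -6.97011033e-04]), 'ft_force': array([-0.33011792,  0.19924359,  0.51418385]), 'torque': array([ 0.00402423,  0.05157882, -0.01070085]), 'grasp_force': 0.0, 'grip_width': 1.0009616683084102} 0.014
scene {'fx': 434.27364925052944, 'fy': 434.27364925052944, 'cx': 313.0054858425927, 'cy': 202.17695697687984, 'R': array([[-0.89213541, -0.45171405,  0.00698844],
       [-0.31879699,  0.61851295, -0.71819928],
       [ 0.32009827, -0.6429589 , -0.69580238]]), 't': array([0.55671978, 0.19439836, 0.94920082])}
top {'fx': 506.9517838360337, 'fy': 506.9517838360337, 'cx': 321.06868011106735, 'cy': 200.607022868814, 'R': array([[-0.00652682, -0.99993913, -0.00889537],
       [-0.9809768 ,  0.00812845, -0.19395474],
       [ 0.19401524,  0.00746024, -0.98097015]]), 't': array([0.10092538, 0.58374599, 1.22590379])}
```

View pics/scene0.png

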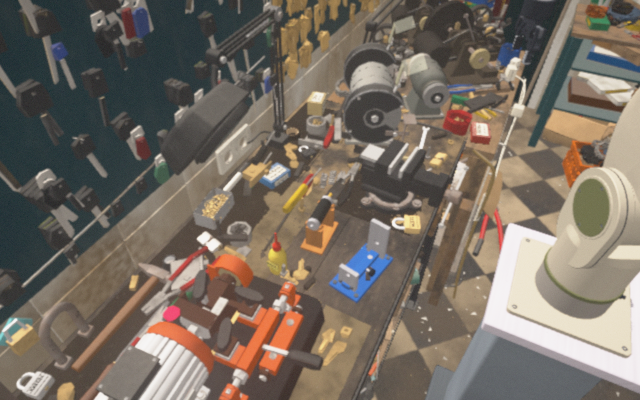

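View pics/top0.png

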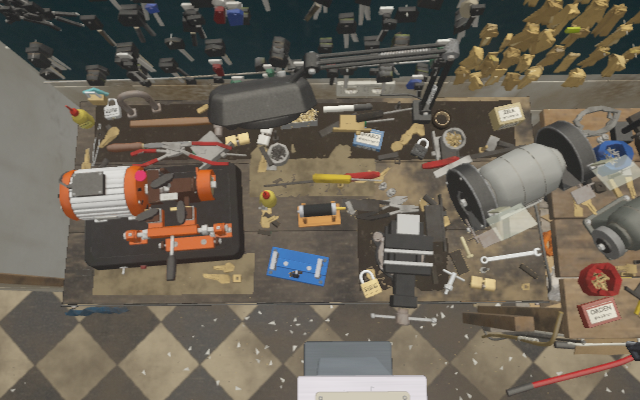

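Scene: the rest (blue) near (360,270), the cradle with roller near (320,230), oiler (277,258), padlock (407,224). Top: rest near (297,266), cradle (320,212). I'll enlarge these areas.

```bash
python3 - <<'E'
import cv2
a=cv2.imread("pics/top0.png")[180:300,250:400]; cv2.imwrite("pics/topc.png",cv2.resize(a,(750,600),interpolation=cv2.INTER_CUBIC))
a=cv2.imread("pics/scene0.png")[180:310,260:430]; cv2.imwrite("pics/scenec.png",cv2.resize(a,None,fx=4.6,fy=4.6,interpolation=cv2.INTER_CUBIC))
E
```

```text
(no output)
```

View pics/topc.png

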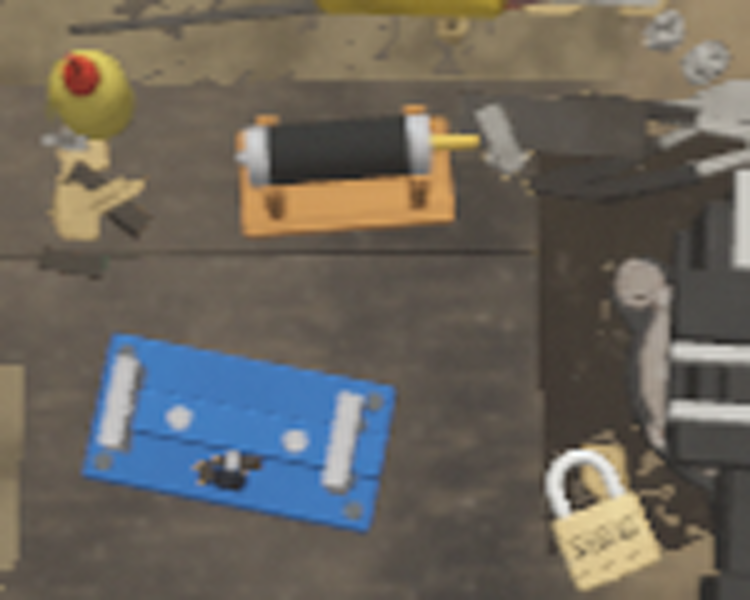

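View pics/scenec.png

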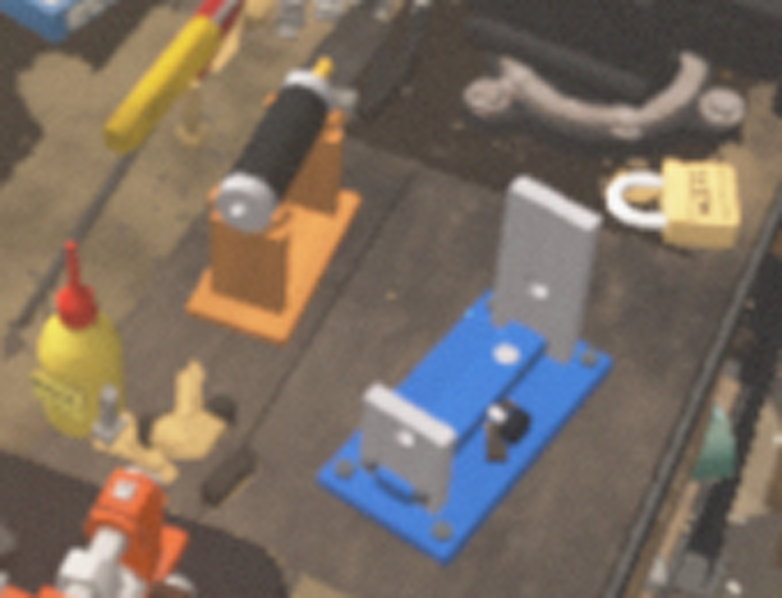

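The top crop shows the rest, with the low cheek left, the tall cheek right, and base corners at (113,335), (397,386), (370,531), (83,475). The roller's stub tip is at (238,157) and its plunger tip at (480,141). The scene crop shows the tall hole at (538,290) and the low hole at (406,438). Next I fit poses to these points.

```bash
cat > h.py <<'E'
import numpy as np, cv2
from workcell import status, viewer, manip
from scipy.optimize import least_squares
from scipy.spatial.transform import Rotation as Ro
def proj(m,X):
    c=np.asarray(X)@m["R"].T+m["t"]
    return np.c_[m["fx"]*c[:,0]/c[:,2]+m["cx"], m["fy"]*c[:,1]/c[:,2]+m["cy"]]
def projw(m,X):
    c=np.asarray(X)@m["R"].T+m["t"]; r=np.hypot(c[:,0],c[:,1]); th=np.arctan2(r,c[:,2])
    return np.c_[m["fx"]*th*c[:,0]/r+m["cx"], m["fy"]*th*c[:,1]/r+m["cy"]]
def place(p,L):
    c,s=np.cos(p[2]),np.sin(p[2]); L=np.asarray(L,float)
    return np.c_[p[0]+c*L[:,0]-s*L[:,1], p[1]+s*L[:,0]+c*L[:,1], L[:,2]]
E
python3 - <<'E'
from h import *
T,S=viewer.camera_model("top"),viewer.camera_model("scene")
tp=lambda a: np.array(a)/5.+[250,180]
sp=lambda a: np.array(a)/4.6+[260,180]
def loc(h,d):
    t=[(-.075,.038,.01),(.075,.038,.01),(.075,-.038,.01),(-.075,-.038,.01),(.0565+d,.022,h+.056),(.0565+d,-.022,h+.056),(-.0575,.022,h+.01),(-.0575,-.022,h+.01)]
    s=[(-.075,.038,.01),(-.075,-.038,.01),(.075,-.038,.01),(.0515+d,0,h),(-.0625,0,h),(.0515+d,.022,h+.056),(.0515+d,-.022,h+.056),(-.0625,.022,h+.01),(-.0625,-.022,h+.01)]
    return t,s
pt=tp([(113,335),(397,386),(370,531),(83,475),(350,392),(335,490),(125,355),(110,447)])
ps=sp([(318,478),(443,563),(612,358),(538,290),(406,438),(511,186),(595,230),(366,396),(455,446)])
def f(p):
    t,s=loc(p[3],p[4]); return np.r_[proj(T,place(p,t))-pt, proj(S,place(p,s))-ps].ravel()
r=least_squares(f,[.5,0.02,-1.7,.062,0],loss="soft_l1"); print(r.x,np.round(f(r.x).reshape(-1,2),1).tolist())
pr=tp([(238,157),(480,141),(257,155),(419,143)])
g=lambda p:(proj(T,place(p,[(-.05,0,.085),(.069,0,.085),(-.04,0,.1),(.04,0,.1)]))-pr).ravel()
r=least_squares(g,[.6,-.02,-1.6]); print(r.x,g(r.x).round(1))
E
```

```text
[ 4.20714817e-01  1.58043034e-01 -1.76304903e+00  5.66336578e-02
 -2.87630816e-04] [[-0.6, 0.2], [-0.2, 0.7], [-0.3, 1.2], [-0.6, 1.4], [0.4, 1.1], [-0.0, -0.1], [0.3, 1.5], [-0.3, 0.7], [-0.6, -1.5], [1.3, -1.5], [0.7, -0.9], [-0.6, -0.9], [-0.8, -0.5], [-0.6, 0.0], [-1.3, -0.2], [-0.4, 0.4], [-2.3, 0.2]]
[ 0.55430564  0.10455002 -1.50756348] [ 0.   0.5 -0.3  0.3 -0.  -0.4  0.3 -0.4]
```

```bash
cat >> h.py <<'E'
def row(p,yaw):
    "row (turn deg, shift m) from the present measured pose to TCP p, tool down, tool x at yaw (deg)"
    o=status.get_obs(); R0=Ro.from_quat(o["ee_rot"])
    Rt=Ro.from_euler("z",yaw,degrees=True)*Ro.from_euler("x",180,degrees=True)
    print(np.round((R0.inv()*Rt).as_rotvec(degrees=True),2), np.round(R0.inv().apply(np.array(p)-o["position"]),4))
E
python3 - <<'E'
from h import *
row([.259,-.568,.33],24.5)
row([.45,-.25,.33],60)
row([.554,.1045,.30],93.6)
row([.554,.1045,.20],93.6)
E
```

```text
[-0.07  0.    0.01] [-0.     -0.0005 -0.123 ]
[-7.000e-02 -2.000e-02 -3.549e+01] [ 0.3057 -0.2106 -0.1228]
[-7.000e-02 -4.000e-02 -6.909e+01] [ 0.5474 -0.49   -0.0924]
[-7.000e-02 -4.000e-02 -6.909e+01] [ 0.5474 -0.4899  0.0076]
```

>>> play_rows --plan '[0,0,0,0,0,-0.06,1,0,0,0,0,0,-0.12,1,0,0,-6,0.05,-0.04,-0.12,1,0,0,-12,0.1,-0.08,-0.12,1,0,0,-18,0.15,-0.12,-0.12,1,0,0,-24,0.2,-0.16,-0.12,1,0,0,-30,0.25,-0.2,-0.12,1,0,0,-36,0.3,-0.24,-0.12,1,0,0,-42,0.34,-0.29,-0.12,1,0,0,-48,0.385,-0.33,-0.12,1,0,0,-54,0.43,-0.37,-0.12,1,0,0,-60,0.47,-0.41,-0.12,1,0,0,-66,0.51,-0.45,-0.11,1,0,0,-69,0.5474,-0.49,-0.09,1,0,0,-69.1,0.5474,-0.49,-0.04,1,0,0,-69.1,0.5474,-0.49,0,1,0,0,-69.1,0.5474,-0.49,0.007,1,0,0,-69.1,0.5474,-0.49,0.007,1]'

```text
clock: 2.35
position: [0.5544, 0.1042, 0.2016]
ee_rot: [0.685, 0.729, 0.0, 0.0]
ft_force: [-0.0, 1.2, 0.7]
grip_width: 1.0
grasp_force: 0.0
```

```bash
python3 - <<'E'
from h import *
o=status.get_obs();print(o["position"],o["ee_rot"],o["clock"])
m=viewer.camera_model("wrist"); im=viewer.camera("wrist"); np.save("pics/w1.npy",m,allow_pickle=True)
print(m)
R=(0.554,.1045,-1.5076);Q=(.4207,.158,-1.763)
print(projw(m,place(R,[(-.05,0,.085),(.069,0,.085)])).round(), projw(m,place(Q,[(-.0525,0,.067),(.0515,0,.113),(.0515,0,.057)])).round())
cv2.imwrite("pics/w1.png",cv2.resize(im[:,:,::-1],(800,500),interpolation=cv2.INTER_CUBIC))
E
```

```text
[0.55439515 0.10421036 0.20159344] [6.84579719e-01 7.28937956e-01 2.03937755e-04 1.53375625e-04] 2.35
{'fx': 309.70691628693146, 'fy': 309.70691628693146, 'cx': 319.0981957297522, 'cy': 191.32725720937134, 'R': array([[ 0.99797774,  0.06355616,  0.00101799],
       [ 0.06077118, -0.9586976 ,  0.27785926],
       [ 0.01863561, -0.27723549, -0.96062125]]), 't': array([-0.56003096,  0.03182307,  0.39231307])}
[[319. 126.]
 [319. 246.]] [[202.  67.]
 [164. 175.]
 [188. 163.]]
```

View pics/w1.png

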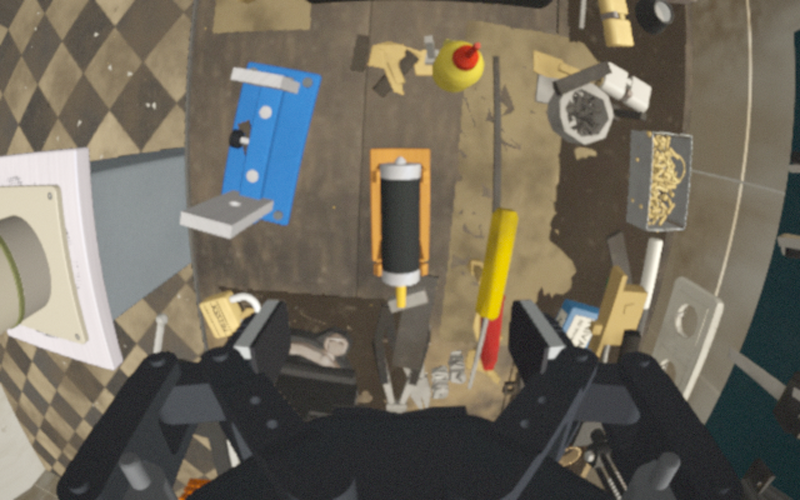

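The wrist view shows the roller's stub tip at (400,158) and plunger tip at (401,306), matching the fit within 1 px. The tall hole at (236,203) matches too. The low cheek looks off, so I'll crop it with an overlay of the fit.

```bash
python3 - <<'E'
from h import *
m=np.load("pics/w1.npy",allow_pickle=True).item(); im=cv2.imread("pics/w1.png"); im=im[40:260,160:340]
im=cv2.resize(im,None,fx=2.7,fy=2.7,interpolation=cv2.INTER_CUBIC)
Q=(.4207,.158,-1.763);h=.0566
P=[(-.075,.038,.01),(.075,.038,.01),(.075,-.038,.01),(-.075,-.038,.01),(.0515,.022,h+.056),(.0515,-.022,h+.056),(.0515,0,h),(-.0525,.022,h+.01),(-.0525,-.022,h+.01),(-.0525,0,h)]
for u,v in (projw(m,place(Q,P))*1.25-[160,40])*2.7:
    print(round(u),round(v)); cv2.circle(im,(int(u),int(v)),3,(0,255,0),1)
cv2.imwrite("pics/w1c.png",im)
E
```

```text
427 93
337 504
153 456
228 58
193 502
57 465
201 443
318 131
188 108
263 122
```

View pics/w1c.png

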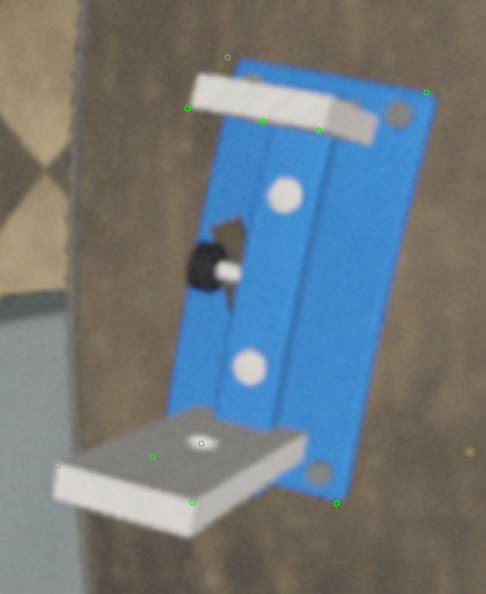

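The overlay agrees to within about 3 px: low inner top edge (190,106)-(328,130), tall inner top edge (55,465)-(190,502), hole (203,442). I'll refit using the wrist points and prepare the grasp.

```bash
python3 - <<'E'
from h import *
m=np.load("pics/w1.npy",allow_pickle=True).item()
ob=np.array([(236,59),(437,95),(348,500),(190,106),(328,130),(55,465),(190,502),(203,442)])/2.7; ob=(ob+[160,40])/1.25
def f(p):
    h,d=p[3:]; L=[(-.075,-.038,.01),(-.075,.038,.01),(.075,.038,.01),(-.0525,-.022,h+.01),(-.0525,.022,h+.01),(.0515+d,-.022,h+.056),(.0515+d,.022,h+.056),(.0515+d,0,h)]
    return (projw(m,place(p,L))-ob).ravel()
r=least_squares(f,[.42,.158,-1.763,.057,0],loss="soft_l1"); print(r.x,np.degrees(r.x[2]),f(r.x).round(1))
print(np.sqrt(np.diag(np.linalg.inv(r.jac.T@r.jac))))
row([.555,.104,.08],93.6)
E
```

```text
[ 0.42427508  0.15776631 -1.76717102  0.06376494 -0.00214026] -101.25144124570654 [ 0.6 -0.4  0.2 -0.3 -0.9  1.5 -0.2 -0.1 -1.4 -0.2  0.1 -0.2  1.3  0.3
  0.   0.1]
[0.00090872 0.00060905 0.00827292 0.00244574 0.00122354]
[ 0.11 -0.01 -0.  ] [-4.000e-04 -1.000e-04  1.224e-01]
```

>>> play_rows --plan '[0,0,0,0,0,0.05,1,0,0,0,0,0,0.1,1,0,0,0,0,0,0.118,1,0,0,0,0,0,0.1216,1,0,0,0,0,0,0.1216,0.6,0,0,0,0,0,0.1216,0.3,0,0,0,0,0,0.1216,0.15,0,0,0,0,0,0.1216,0.15,0,0,0,0,0,0.1216,0.15,0,0,0,0,0,0.1216,0.15]' --squeeze 70

```text
clock: 3.65
position: [0.5541, 0.1042, 0.0791]
ee_rot: [0.684, 0.729, -0.0, 0.0]
ft_force: [0.6, -0.2, -0.1]
grip_width: 0.148
grasp_force: 0.0
```

```bash
python3 - <<'E'
from h import *
print(status.get_obs())
im=viewer.camera("wrist")
cv2.imwrite("pics/w2.png",im[:,:,::-1])
E
```

```text
{'clock': 3.65, 'joint_pos': array([ 0.3105566 ,  0.3930145 , -0.69422422,  1.74623136,  0.27817269,
        1.10289772, -0.41009209]), 'joint_velocities': array([ 6.30557950e-04,  1.06827471e-03,  2.44739134e-04,  2.38432750e-03,
        1.81581777e-04, -8.96882132e-05,  6.89822318e-04]), 'tau': array([ 3.76049589e-03, -5.43673718e+01, -8.89365524e+00, -3.44951963e+01,
        1.48455641e-02,  3.73627088e-03,  5.42100461e-04]), 'position': array([0.55408455, 0.10422572, 0.07910183]), 'ee_rot': array([ 6.84485811e-01,  7.29026181e-01, -2.85838599e-05,  2.09372898e-05]), 'ft_force': array([ 0.55955192, -0.19933511, -0.10041909]), 'torque': array([-0.01785627,  0.04684257,  0.04962659]), 'grasp_force': 0.0, 'grip_width': 0.14828344843272886}
```

View pics/w2.png

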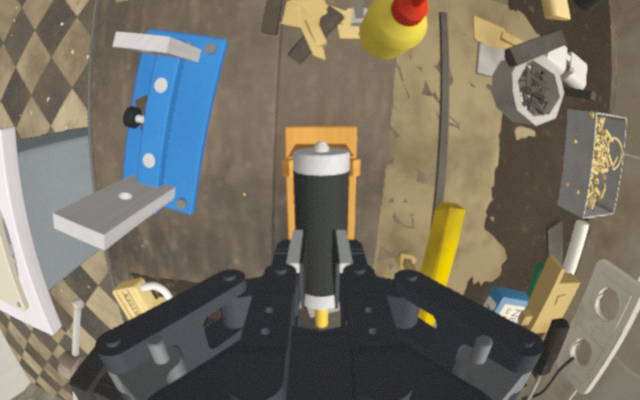

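The fingers straddle the roller without clamping it yet, and the roller is undisturbed in the cradle. I'll close fully.

>>> play_rows --plan '[0,0,0,0,0,0,0.1,0,0,0,0,0,0,0.05,0,0,0,0,0,0,0,0,0,0,0,0,0,0,0,0,0,0,0,0,0]' --squeeze 70

```text
clock: 4.32
position: [0.5541, 0.1042, 0.0791]
ee_rot: [0.684, 0.729, -0.0, 0.0]
ft_force: [-0.1, -0.1, -0.5]
grip_width: 0.003
grasp_force: 0.0
```

```bash
python3 - <<'E'
from h import *
o=status.get_obs(); m=viewer.camera_model("wrist")
print(projw(m,place((.5543,.1045,-1.5076),[(-.05,0,.085),(-.045,0,.1),(.045,0,.1),(.069,0,.085)])).round())
R=Ro.from_quat(o["ee_rot"])
for q in [(0,0,0),(0,0,.014),(0,0,-.005),(-.011,0.0,.014),(.011,0,.014)]: print(q,projw(m,[o["position"]+R.apply(q)]).round())
a=viewer.camera("wrist"); cv2.imwrite("pics/w3.png",cv2.resize(a[100:400,160:480],(640,600))[:,:,::-1])
E
```

```text
[[320. 143.]
 [320. 158.]
 [320. 311.]
 [319. 325.]]
(0, 0, 0) [[319. 228.]]
(0, 0, 0.014) [[319. 220.]]
(0, 0, -0.005) [[319. 232.]]
(-0.011, 0.0, 0.014) [[319. 236.]]
(0.011, 0, 0.014) [[319. 203.]]
```

View pics/w3.png

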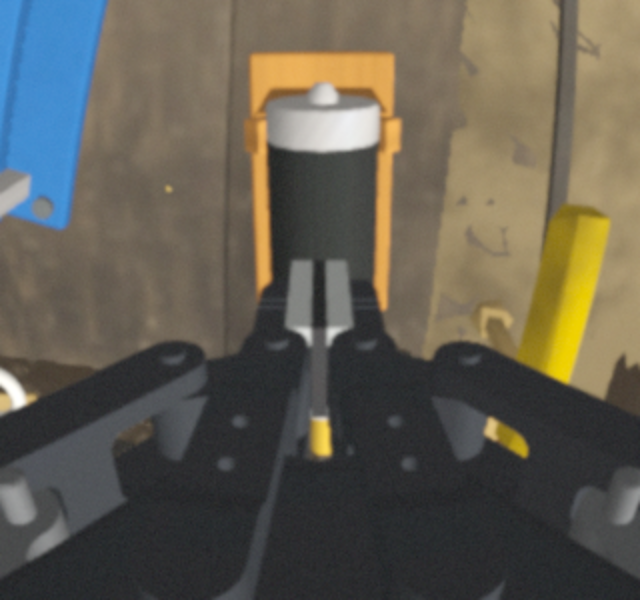

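The fingers shut above the roller with no contact, so the tips sit higher than the stated extent suggests; the shut tips appear at about (320,265) in the crop, over the rubber. The roller hasn't moved. I'll reopen and go down gently, watching the force.

>>> play_rows --plan '[0,0,0,0,0,0,0.5,0,0,0,0,0,0,1,0,0,0,0,0,0,1,0,0,0,0,0,0,1,0,0,0,0,0,0,1,0,0,0,0,0,0.005,1,0,0,0,0,0,0.01,1,0,0,0,0,0,0.015,1,0,0,0,0,0,0.015,1]'

```text
clock: 5.5
position: [0.5537, 0.1042, 0.0635]
ee_rot: [0.684, 0.729, -0.0, -0.0]
ft_force: [0.7, -0.2, 0.1]
grip_width: 0.999
grasp_force: 0.0
```

```bash
python3 - <<'E'
from h import *
print(status.get_obs()); print(viewer.camera_model("wrist"))
cv2.imwrite("pics/s4.png",viewer.camera("scene")[:,:,::-1])
a=cv2.imread("pics/s4.png")
P=proj(viewer.camera_model("scene"),[[.554,.104,z] for z in (.064,.085,.12)]);print(P)
c=a[150:290,240:420]; cv2.imwrite("pics/s4c.png",cv2.resize(c,None,fx=4.2,fy=4.2,interpolation=cv2.INTER_CUBIC))
E
```

```text
{'clock': 5.5, 'joint_pos': array([ 0.30386521,  0.41166086, -0.68747385,  1.75960072,  0.29252477,
        1.0758534 , -0.42044747]), 'joint_velocities': array([ 0.00195102, -0.00756266, -0.00480148, -0.01004005, -0.00369417,
        0.00470694,  0.00251186]), 'tau': array([-4.03720932e-02, -5.47103512e+01, -9.10158724e+00, -3.36096668e+01,
        6.49245665e-02, -9.62779694e-02, -4.01501614e-02]), 'position': array([0.55374055, 0.10415716, 0.06351178]), 'ee_rot': array([ 6.84445901e-01,  7.29063506e-01, -3.67176793e-04, -2.78379795e-04]), 'ft_force': array([ 0.65587627, -0.18532927,  0.10503404]), 'torque': array([0.07021862, 0.05324995, 0.0191035 ]), 'grasp_force': 0.0, 'grip_width': 0.9991006461802199}
{'fx': 309.70691628693146, 'fy': 309.70691628693146, 'cx': 319.0981957297522, 'cy': 191.32725720937134, 'R': array([[ 9.97958736e-01,  6.38607982e-02, -4.00708812e-04],
       [ 6.14547367e-02, -9.58614642e-01,  2.77995114e-01],
       [ 1.73688645e-02, -2.77452278e-01, -9.60582405e-01]]), 't': array([-0.55916938,  0.06978785,  0.26038391])}
[[319.82705697 217.63991172]
 [319.99037987 211.31937265]
 [320.27345006 200.36465558]]
```

View pics/s4c.png

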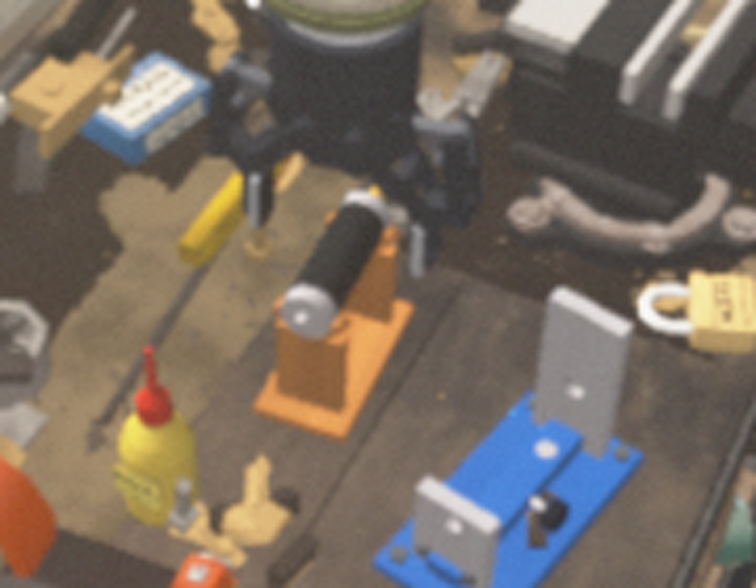

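The open fingertips are at crop (255,228) and (415,275), either side of the roller at about z = 0.09. They need to go about 14 mm lower before closing. The padlock, oiler, rest and roller are undisturbed.

>>> play_rows --plan '[0,0,0,0,0,0.005,1,0,0,0,0,0,0.01,1,0,0,0,0,0,0.0145,1,0,0,0,0,0,0.0145,1,0,0,0,0,0,0.0145,0.5,0,0,0,0,0,0.0145,0.3,0,0,0,0,0,0.0145,0.2,0,0,0,0,0,0.0145,0.1,0,0,0,0,0,0.0145,0,0,0,0,0,0,0.0145,0,0,0,0,0,0,0.0145,0,0,0,0,0,0,0.0145,0]' --squeeze 70

```text
clock: 7.05
position: [0.5552, 0.1043, 0.0503]
ee_rot: [0.685, 0.729, 0.001, 0.001]
ft_force: [4.9, 0.5, 2.9]
grip_width: 0.325
grasp_force: 69.1
```

>>> play_rows --plan '[0,0,0,0,0,-0.005,0,0,0,0,0,0,-0.01,0,0,0,0,0,0,-0.02,0,0,0,0,0,0,-0.03,0,0,0,0,0,0,-0.03,0,0,0,0,0,0,-0.03,0]'

```text
clock: 7.8
position: [0.554, 0.1041, 0.0795]
ee_rot: [0.685, 0.729, -0.0, 0.0]
ft_force: [0.2, -0.3, -4.2]
grip_width: 0.328
grasp_force: 69.2
```

```bash
python3 - <<'E'
from h import *
o=status.get_obs(); print(o["position"],o["ft_force"],o["torque"],o["grip_width"],o["grasp_force"])
m=viewer.camera_model("wrist"); a=viewer.camera("wrist"); np.save("pics/w5.npy",m,allow_pickle=True)
cv2.imwrite("pics/w5.png",cv2.resize(a[60:360,40:440],(800,600),interpolation=cv2.INTER_CUBIC)[:,:,::-1])
z=.085+o["position"][2]-.0495
for w in (0,-.03):
  print(projw(m,place((.5553,.1043,-1.5076),[(-.05,0,z+w),(-.045,0,z+w+.015),(-.035,0,z+.015+w),(.069,0,z+w)])).round(1))
E
```

```text
[0.55400367 0.10412494 0.07952034] [ 0.20139477 -0.30905151 -4.23993843] [-0.00343542  0.00302203  0.01002307] 0.32824324769064656 69.20836329460144
[[322.4 152.5]
 [322.8 171.5]
 [322.7 196.3]
 [321.4 356.8]]
[[321.8 143.6]
 [322.1 158. ]
 [322.  178.2]
 [321.1 325. ]]
```

View pics/w5.png

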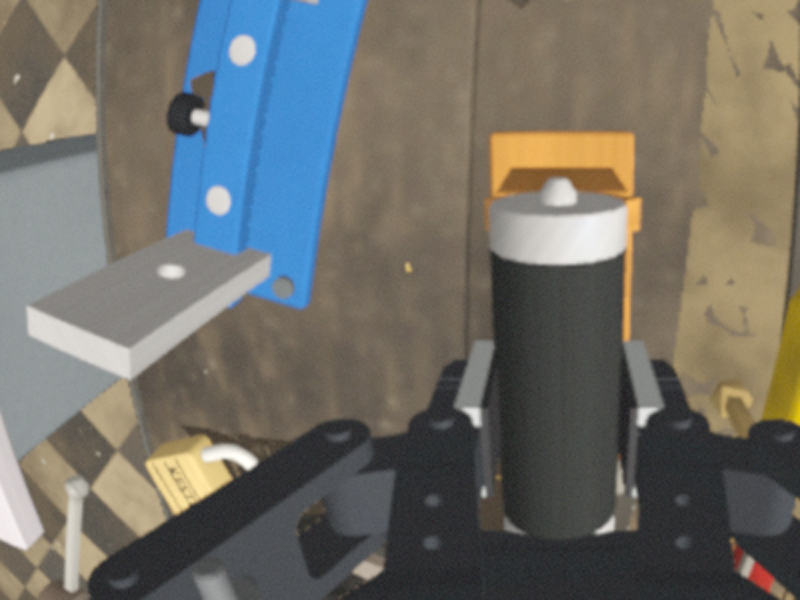

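The roller is lifted level in the grip, with its stub tip at (559,180) in the crop and the rubber edge at (558,262). The tall hole is at (171,271), the tall top inner edge at (30,305)-(132,347), and the base corner at (307,305). I'll fit all views jointly, with the cameras' 2 mm calibration biases as parameters.

```bash
cat > fit.py <<'E'
from h import *
T,S=viewer.camera_model("top"),viewer.camera_model("scene")
W1,W5=[np.load(f"pics/{n}.npy",allow_pickle=True).item() for n in("w1","w5")]
sh=lambda m,b:{**m,"t":m["t"]+b}
tp=lambda a: np.array(a)/5.+[250,180]
sp=lambda a: np.array(a)/4.6+[260,180]
w1=lambda a:(np.array(a)/2.7+[160,40])/1.25
w5=lambda a:np.array(a)/2.+[40,60]
pt=tp([(113,335),(397,386),(370,531),(83,475),(350,392),(335,490),(125,355),(110,447)])
ps=sp([(318,478),(443,563),(612,358),(538,290),(406,438),(511,186),(595,230),(366,396),(455,446)])
p1=w1([(236,59),(437,95),(348,500),(190,106),(328,130),(55,465),(190,502),(203,442)])
p5=w5([(307,305),(171,271),(30,305),(132,347)])
def f(q):
    p=q[:5]; h,d=p[3:]; bt,bs,bw=q[5:8],q[8:11],q[11:14]; r=q[14:17]; g=q[17:20]
    B=[(-.075,.038,.01),(.075,.038,.01),(.075,-.038,.01),(-.075,-.038,.01)]
    e=.0515+d; H=(e,0,h); TI=[(e,-.022,h+.056),(e,.022,h+.056)]
    t=B+[(e+.005,.022,h+.056),(e+.005,-.022,h+.056),(-.0575,.022,h+.01),(-.0575,-.022,h+.01)]
    s=[B[0],B[3],B[2],H,(-.0625,0,h),TI[1],TI[0],(-.0625,.022,h+.01),(-.0625,-.022,h+.01)]
    a=[B[3],B[0],B[1],(-.0525,-.022,h+.01),(-.0525,.022,h+.01),*TI,H]
    T2,S2,A,C=sh(T,bt),sh(S,bs),sh(W1,bw),sh(W5,bw)
    R=[(-.05,0,.085),(.069,0,.085)]
    G=place((g[0],g[1],r[2]),[(-.05,0,g[2]),(-.035,0,g[2]+.015)])
    return np.r_[(proj(T2,place(p,t))-pt).ravel()/.5,(proj(S2,place(p,s))-ps).ravel()/.5,(projw(A,place(p,a))-p1).ravel()/.5,
      (projw(C,place(p,[B[1],H,*TI]))-p5).ravel()/.7,(proj(T2,place(r,R))-tp([(238,157),(480,141)])).ravel()/.5,
      (projw(A,place(r,R))-[(320,126.4),(320.8,245)]).ravel()/.5,(projw(C,G)-[(319.5,150),(319,191)]).ravel()/.7,
      q[5:14]/.0015,(g[2]-.114)/.0015,(g[0]-.5545)/.002]
q0=[.42,.158,-1.765,.06,0]+[0]*9+[.555,.104,-1.5076,.554,.104,.115]
r=least_squares(f,q0,loss="soft_l1",x_scale=[.01,.01,.1,.01,.01]+[.001]*9+[.01,.01,.1]+[.01]*3)
s=np.sqrt(np.diag(np.linalg.inv(r.jac.T@r.jac)))
np.set_printoptions(suppress=True,precision=4)
print(r.x);print(s);print("res",f(r.x)[:62].round(1)); np.save("fit.npy",r.x)
p=r.x; print("rest yaw",np.degrees(p[2]),"roller yaw",np.degrees(p[16]),"tool->roller (world)",p[17:20]-[.554,.1041,.0795])
E
python3 fit.py
```

```text
[ 0.4219  0.1583 -1.7668  0.0623 -0.0008  0.0008 -0.0005  0.0004  0.0021
  0.0036 -0.      0.0006 -0.0008  0.0034  0.5551  0.1044 -1.5015  0.5536
  0.1049  0.1134]
[0.0011 0.0013 0.0033 0.0009 0.0005 0.0013 0.0011 0.0015 0.0012 0.0012
 0.0015 0.001  0.0013 0.0011 0.0011 0.0013 0.0057 0.0011 0.0014 0.0015]
res [-0.5 -1.2 -0.1  0.2 -0.3  1.1 -0.8  1.1  0.8  0.4 -0.3 -1.8  0.7  0.9
 -0.7 -0.4 -0.4 -0.1  3.1  0.1  2.2  1.3  0.1 -1.8 -0.6 -1.2  0.1 -0.1
 -1.2 -0.5  0.1  0.6 -3.5  0.3  0.5 -0.5 -1.5 -0.6 -3.   0.8  0.3  0.1
 -3.3 -0.2  2.  -1.   2.9 -0.5  0.2 -0.2 -0.5  3.1  1.2  0.  -0.6  0.6
 -0.3  1.1  0.8  0.2  0.1 -0.7]
rest yaw -101.22880799341728 roller yaw -86.02730818969265 tool->roller (world) [-0.0004  0.0008  0.0339]
```

```bash
python3 - <<'E'
from h import *
row([.4268,.1809,.12],78.8); row([.4268,.1809,.067],78.8)
E
```

```text
[-2.000e-02  1.000e-02  1.481e+01] [ 0.0846 -0.122  -0.0406]
[-2.000e-02  1.000e-02  1.481e+01] [ 0.0846 -0.122   0.0124]
```

>>> play_rows --plan '[0,0,0,0,0,-0.02,0,0,0,0,0,0,-0.04,0,0,0,0,0,-0.03,-0.04,0,0,0,0,0,-0.06,-0.04,0,0,0,5,0.03,-0.09,-0.04,0,0,0,10,0.06,-0.12,-0.04,0,0,0,14.8,0.0846,-0.122,-0.04,0,0,0,14.8,0.0846,-0.122,-0.04,0,0,0,14.8,0.0846,-0.122,-0.02,0,0,0,14.8,0.0846,-0.122,0,0,0,0,14.8,0.0846,-0.122,0.012,0,0,0,14.8,0.0846,-0.122,0.012,0,0,0,14.8,0.0846,-0.122,0.012,0]'

```text
clock: 9.48
position: [0.4276, 0.1811, 0.0684]
ee_rot: [0.773, 0.635, 0.0, 0.0]
ft_force: [-0.1, 0.1, -3.6]
grip_width: 0.319
grasp_force: 69.9
```

```bash
python3 - <<'E'
from h import *
o=status.get_obs(); print(o["position"],o["ee_rot"],o["ft_force"],o["torque"],o["grip_width"]); row([.4268,.1809,.067],78.8)
m=viewer.camera_model("wrist"); a=viewer.camera("wrist"); np.save("pics/w6.npy",m,allow_pickle=True); cv2.imwrite("pics/w6.png",a[:,:,::-1])
q=np.load("fit.npy"); m=sh=({**m,"t":m["t"]+q[11:14]}); h=q[3];e=.0515+q[4]
L=[(-.0525,-.022,h+.01),(-.0525,.022,h+.01),(-.0625,-.022,h+.01),(-.0625,.022,h+.01),(-.075,.038,.01),(-.075,-.038,.01),(e,.022,h+.056),(e,-.022,h+.056),(-.074,0,h+.04),(-.059,0,h+.055),(-.069,0,h+.055)]
print(projw(m,place(q[:3],L)).round(1).tolist())
E
```

```text
[0.42758643 0.18112068 0.06838749] [7.72649843e-01 6.34832218e-01 4.73119265e-04 2.25402103e-04] [-0.05514675  0.10285142 -3.56310258] [ 0.00414612 -0.00290947 -0.00934437] 0.31893377092082464
[ 0.05 -0.03  0.02] [-0.0004 -0.0007  0.0014]
[[278.9, 180.4], [357.8, 180.5], [278.3, 162.8], [358.4, 162.9], [369.6, 130.9], [267.3, 130.8], [356.4, 375.1], [280.0, 375.0], [318.3, 150.0], [318.2, 191.8], [318.3, 167.8]]
```

```bash
python3 - <<'E'
import cv2, numpy as np
a=cv2.imread("pics/w6.png").astype(int); b,g,r=a[:,:,0],a[:,:,1],a[:,:,2]
blue=(b-r>50)
def runs(m):
    d=np.diff(np.r_[0,m.astype(int),0]); return [(int(s),int(e-1)) for s,e in zip(np.where(d==1)[0],np.where(d==-1)[0]) if e-s>2]
for v in range(120,200,5): print(v,"blue",runs(blue[v,220:420]), )
for v in range(145,200,6): print(v," ".join(f"{x}" for x in g[v,262:378:2]))
E
```

```text
120 blue []
125 blue []
130 blue [(51, 140)]
135 blue [(48, 150)]
140 blue [(48, 55), (66, 133), (142, 150)]
145 blue [(49, 53), (67, 131), (144, 149)]
150 blue [(49, 57), (63, 66), (84, 93), (105, 114), (131, 134), (141, 149)]
155 blue [(49, 63), (134, 149)]
160 blue [(49, 60), (138, 149)]
165 blue [(49, 57), (140, 149)]
170 blue [(49, 58), (140, 149)]
175 blue [(50, 58), (140, 148)]
180 blue [(50, 60), (138, 148)]
185 blue [(50, 65), (133, 148)]
190 blue [(50, 65), (132, 148)]
195 blue [(50, 65), (132, 147)]
145 104 102 101 95 120 141 134 136 138 140 140 139 140 141 141 133 132 122 120 127 123 111 133 133 132 133 133 132 135 134 134 135 135 133 132 134 131 132 125 125 136 140 146 148 140 128 139 138 142 144 143 150 151 153 126 115 112 109
151 101 101 98 90 119 139 143 139 140 131 132 142 136 134 132 130 125 122 130 130 137 131 136 137 136 136 149 173 199 216 220 200 146 138 138 139 128 121 127 132 133 128 133 132 135 144 142 139 141 140 149 147 151 153 125 112 111 109
157 97 100 104 93 116 139 143 143 142 141 138 134 130 133 132 135 133 134 129 131 131 134 132 133 137 161 183 201 2
[... 990 characters left out ...]
229 223 214 199 166 164 155 148 146 146 150 140 122 125 127 125
187 110 105 109 105 101 133 142 143 143 141 140 116 55 87 129 148 157 168 177 184 190 195 197 202 209 212 214 216 219 223 227 231 232 232 232 233 235 237 236 232 231 224 213 165 97 92 139 143 145 145 147 146 151 131 117 121 122 121
193 103 105 102 104 99 128 143 142 143 139 139 127 61 37 41 44 46 47 54 53 56 65 62 64 65 73 79 85 104 104 87 85 74 75 77 73 76 80 79 68 75 72 74 72 70 98 140 146 144 144 145 146 149 127 118 117 115 116
199 103 104 104 107 94 125 141 141 141 142 144 135 68 41 39 42 39 43 52 54 60 58 60 64 64 63 69 71 67 65 65 73 72 76 73 78 70 77 72 78 70 74 72 71 65 101 142 144 143 146 144 146 150 130 120 116 119 116
```

Image code puts the roller's centre line at u≈319, the low cheek's at 318.7 and the base's at 319. That aligns them within about 0.5 mm, so I'll start pressing.

>>> play_rows --plan '[0,0,0,-0.002,0,0,0,0,0,0,-0.004,0,0,0,0,0,0,-0.006,0,0,0,0,0,0,-0.008,0,0,0,0,0,0,-0.01,0,0,0,0,0,0,-0.012,0,0,0,0,0,0,-0.012,0,0,0,0,0,-0.012,0,0,0]'

```text
invalid input
```

>>> play_rows --plan '[0,0,0,-0.002,0,0,0,0,0,0,-0.004,0,0,0,0,0,0,-0.006,0,0,0,0,0,0,-0.008,0,0,0,0,0,0,-0.01,0,0,0,0,0,0,-0.012,0,0,0,0,0,0,-0.012,0,0,0,0,0,0,-0.012,0,0,0]'

```text
clock: 10.52
position: [0.425, 0.1706, 0.068]
ee_rot: [0.772, 0.635, 0.001, -0.0]
ft_force: [1.5, 7.6, -3.4]
grip_width: 0.325
grasp_force: 69.9
```

>>> play_rows --plan '[0,0,0,-0.002,0,0,0,0,0,0,-0.004,0,0,0,0,0,0,-0.006,0,0,0,0,0,0,-0.008,0,0,0,0,0,0,-0.01,0,0,0,0,0,0,-0.012,0,0,0,0,0,0,-0.0145,0,0,0,0,0,0,-0.0145,0,0,0,0,0,0,-0.0145,0,0,0]'

```text
clock: 11.65
position: [0.4227, 0.1584, 0.0684]
ee_rot: [0.772, 0.636, 0.003, -0.001]
ft_force: [2.8, 13.7, -4.3]
grip_width: 0.327
grasp_force: 69.8
```

```bash
python3 - <<'E'
from h import *
o=status.get_obs(); print(o["position"],o["ee_rot"],o["ft_force"],o["torque"],o["grip_width"],o["clock"]); row([.4268,.1809,.067],78.8)
E
```

```text
[0.4226545  0.15837825 0.06839624] [ 0.77195903  0.63566653  0.00254753 -0.00090585] [ 2.84498479 13.71943421 -4.34272641] [ 3.06114717 -0.54279102 -0.00828766] 0.3266249921468063 11.65
[ 0.11 -0.29  0.14] [ 0.0229 -0.0003  0.0015]
```

>>> play_rows --plan '[0,0,0,-0.0015,0,0,0,0,0,0,-0.003,0,0,0,0,0,0,-0.0042,0,0,0,0,0,0,-0.0042,0,0,0,0,0,0,-0.0042,0,0,0]'

```text
clock: 12.28
position: [0.422, 0.1548, 0.0685]
ee_rot: [0.772, 0.636, 0.003, -0.001]
ft_force: [3.4, 15.8, -5.9]
grip_width: 0.325
grasp_force: 69.8
```

>>> play_rows --plan '[0,0,0,0,0,0.002,0,0,0,0,0,0,0.004,0,0,0,0,0,0,0.006,0,0,0,0,0,0,0.008,0,0,0,0,0,0,0.01,0,0,0,0,0,0,0.012,0,0,0,0,0,0,0.014,0,0,0,0,0,0,0.016,0,0,0,0,0,0,0.018,0,0,0,0,0,0,0.02,0,0,0,0,0,0,0.02,0]'

```text
clock: 13.65
position: [0.4232, 0.1551, 0.0493]
ee_rot: [0.772, 0.636, 0.004, -0.0]
ft_force: [2.6, 16.7, 1.5]
grip_width: 0.323
grasp_force: 70.4
```

>>> play_rows --plan '[0,0,0,0,-0.0003,0.001,0,0,0,0,0,-0.0006,0.002,0,0,0,0,0,-0.001,0.003,0,0,0,0,0,-0.001,0.004,0,0,0,0,0,-0.001,0.005,0,0,0,0,0,-0.001,0.006,0,0,0,0,0,-0.001,0.007,0,0,0,0,0,-0.001,0.008,0,0,0,0,0,-0.001,0.009,0,0,0,0,0,-0.001,0.009,0]'

```text
clock: 14.9
position: [0.4223, 0.1553, 0.0404]
ee_rot: [0.772, 0.636, 0.004, -0.0]
ft_force: [3.7, 15.4, 0.8]
grip_width: 0.327
grasp_force: 70.5
```

>>> play_rows --plan '[0,0,0,0,0,0.001,0,0,0,0,0,0,0.002,0,0,0,0,0,0,0.003,0,0,0,0,0,0,0.004,0,0,0,0,0,0,0.004,0]'

```text
clock: 15.52
position: [0.4223, 0.1553, 0.0364]
ee_rot: [0.772, 0.636, 0.004, -0.0]
ft_force: [3.2, 15.7, 2.5]
grip_width: 0.323
grasp_force: 70.5
```

>>> play_rows --plan '[0,0,0,0,0,0.001,0,0,0,0,0,0,0.002,0,0,0,0,0,0,0.003,0,0,0,0,0,0,0.003,0]'

```text
clock: 16.02
position: [0.4224, 0.1553, 0.0334]
ee_rot: [0.772, 0.636, 0.004, -0.0]
ft_force: [3.2, 14.8, 2.2]
grip_width: 0.325
grasp_force: 70.5
```

>>> play_rows --plan '[0,0,0,0,0,0.0007,0,0,0,0,0,0,0.0015,0,0,0,0,0,0,0.0015,0]'

```text
clock: 16.4
position: [0.4224, 0.1553, 0.0319]
ee_rot: [0.772, 0.636, 0.004, -0.0]
ft_force: [3.4, 15.3, 2.2]
grip_width: 0.327
grasp_force: 70.5
```

>>> play_rows --plan '[0,0,0,0,0,0.0007,0,0,0,0,0,0,0.0015,0,0,0,0,0,0,0.0015,0]'

```text
clock: 16.77
position: [0.4223, 0.1553, 0.0303]
ee_rot: [0.772, 0.636, 0.004, -0.0]
ft_force: [3.8, 15.2, 0.6]
grip_width: 0.324
grasp_force: 70.5
```

>>> play_rows --plan '[0,0,0,0,0,0.0007,0,0,0,0,0,0,0.0015,0,0,0,0,0,0,0.0015,0]'

```text
clock: 17.15
position: [0.4224, 0.1553, 0.0289]
ee_rot: [0.772, 0.636, 0.004, -0.0]
ft_force: [2.7, 16.2, 1.8]
grip_width: 0.325
grasp_force: 70.5
```

>>> play_rows --plan '[0,0,0,0,0,0.0007,0,0,0,0,0,0,0.0013,0,0,0,0,0,0,0.0013,0]'

```text
clock: 17.52
position: [0.4224, 0.1552, 0.0276]
ee_rot: [0.772, 0.636, 0.004, -0.0]
ft_force: [2.4, 14.9, 2.4]
grip_width: 0.323
grasp_force: 70.5
```

>>> play_rows --plan '[0,0,0,0,0,0.0007,0,0,0,0,0,0,0.0013,0,0,0,0,0,0,0.0013,0]'

```text
clock: 17.9
position: [0.4222, 0.1544, 0.026]
ee_rot: [0.772, 0.636, 0.003, -0.0]
ft_force: [3.6, 12.9, 0.8]
grip_width: 0.327
grasp_force: 70.1
```

Axial force dropped and the TCP sprang forward, so the plunger has found the hole. I'll let it settle and check.

>>> play_rows --plan '[0,0,0,0,0,0,0,0,0,0,0,0,0,0,0,0,0,0,0,0,0]'

```text
clock: 18.27
position: [0.4221, 0.1544, 0.026]
ee_rot: [0.772, 0.636, 0.003, -0.0]
ft_force: [4.0, 12.6, 0.8]
grip_width: 0.328
grasp_force: 70.1
```

>>> play_rows --plan '[0,0,0,0,0,0.0005,0,0,0,0,0,0,0.001,0,0,0,0,0,0,0.001,0]'

```text
clock: 18.65
position: [0.4221, 0.1544, 0.025]
ee_rot: [0.772, 0.636, 0.003, -0.0]
ft_force: [2.9, 12.4, 0.5]
grip_width: 0.324
grasp_force: 70.2
```

>>> play_rows --plan '[0,0,0,0.001,0,0,0,0,0,0,0.002,0,0,0,0,0,0,0.003,0,0,0,0,0,0,0.004,0,0,0,0,0,0,0.004,0,0,0,0,0,0,0.004,0,0,0]'

```text
clock: 19.4
position: [0.4227, 0.1578, 0.0248]
ee_rot: [0.772, 0.635, 0.003, -0.0]
ft_force: [4.3, 11.1, -0.1]
grip_width: 0.325
grasp_force: 70.2
```

>>> play_rows --plan '[0,0,0,0.001,0,0,0,0,0,0,0.002,0,0,0,0,0,0,0.003,0,0,0,0,0,0,0.003,0,0,0,0,0,0,0.003,0,0,0]'

```text
clock: 20.02
position: [0.4231, 0.1603, 0.0247]
ee_rot: [0.772, 0.635, 0.002, -0.0]
ft_force: [1.7, 9.5, 0.3]
grip_width: 0.325
grasp_force: 70.2
```

>>> play_rows --plan '[0,0,0,0.001,0,0,0,0,0,0,0.002,0,0,0,0,0,0,0.002,0,0,0]'

```text
clock: 20.4
position: [0.4233, 0.162, 0.0245]
ee_rot: [0.772, 0.635, 0.002, 0.0]
ft_force: [2.6, 7.8, -0.9]
grip_width: 0.322
grasp_force: 70.2
```

>>> play_rows --plan '[0,0,0,0.001,0,0,0,0,0,0,0.002,0,0,0,0,0,0,0.002,0,0,0]'

```text
clock: 20.78
position: [0.4236, 0.1636, 0.0245]
ee_rot: [0.772, 0.635, 0.002, 0.0]
ft_force: [2.8, 6.6, -0.4]
grip_width: 0.33
grasp_force: 70.2
```

>>> play_rows --plan '[0,0,0,0.0005,0,0,0,0,0,0,0.001,0,0,0,0,0,0,0.001,0,0,0]'

```text
clock: 21.15
position: [0.4236, 0.1644, 0.0243]
ee_rot: [0.772, 0.635, 0.002, 0.0]
ft_force: [2.9, 7.8, -1.9]
grip_width: 0.326
grasp_force: 70.2
```

>>> play_rows --plan '[0,0,0,0.0005,0,0,0,0,0,0,0.001,0,0,0,0,0,0,0.001,0,0,0]'

```text
clock: 21.52
position: [0.4235, 0.1645, 0.024]
ee_rot: [0.773, 0.635, 0.001, 0.0]
ft_force: [3.5, 5.6, -0.2]
grip_width: 0.32
grasp_force: 70.2
```

The roller stalls firmly after about 10 mm of easing back, and the spring force matches the fully home state (about 6–7 N). I'll release gently and back away upward.

>>> play_rows --plan '[0,0,0,0,0,0,0.33,0,0,0,0,0,0,0.36,0,0,0,0,0,0,0.4,0,0,0,0,0,0,0.5,0,0,0,0,0,0,0.6,0,0,0,0,0,0,0.65,0,0,0,0,0,0,0.65,0,0,0,0,0,0,0.65]' --squeeze 20

```text
clock: 22.52
position: [0.4226, 0.1638, 0.0235]
ee_rot: [0.773, 0.635, -0.0, 0.0]
ft_force: [-0.4, 1.5, -0.3]
grip_width: 0.648
grasp_force: 0.0
```

>>> play_rows --plan '[0,0,0,0,0,-0.005,0.65,0,0,0,0,0,-0.015,0.65,0,0,0,0,0,-0.03,0.65,0,0,0,0,0,-0.06,0.65,0,0,0,0,0,-0.09,0.65,0,0,0,0,0,-0.12,0.65,0,0,0,0,0,-0.12,0.65,0,0,0,0,0,-0.12,0.65]'

```text
clock: 23.52
position: [0.4225, 0.1637, 0.1436]
ee_rot: [0.773, 0.635, 0.0, 0.0]
ft_force: [-0.6, -0.1, -0.7]
grip_width: 0.652
grasp_force: 0.0
```

```bash
python3 - <<'E'
from h import *
o=status.get_obs(); print(o["position"],o["ft_force"])
m=viewer.camera_model("wrist"); a=viewer.camera("wrist").astype(int); cv2.imwrite("pics/w7.png",a[:,:,::-1].astype(np.uint8))
q=np.load("fit.npy"); m={**m,"t":m["t"]+q[11:14]}; h=q[3]; e=.0515+q[4]
c=-.0075
L=[(-.0525,0,h+.01),(c-.045,0,h+.015),(c-.035,0,h+.015),(c+.035,0,h+.015),(c+.045,0,h+.015),(e,0,h),(c,-.015,h),(c,.015,h)]
P=projw(m,place(q[:3],L)).round(1); print(P.tolist())
u=int(P[2,0]); v0,v1=int(P[0,1])-15,int(P[5,1])+25
g=a[:,:,:].mean(2); print(v0, g[v0:v1,u-2:u+3].mean(1).round().astype(int).tolist())
v=int(P[6,1]); print(g[v,u-45:u+46].astype(int).tolist())
for f in (.2,.8):
    v=int(P[2,1]+f*(P[3,1]-P[2,1])); print(v,g[v,u-45:u+46].astype(int).tolist())
E
```

```text
[0.42251125 0.16370922 0.14363046] [-0.56458948 -0.14200388 -0.72935066]
[[320.5, 134.5], [320.6, 135.1], [320.6, 148.0], [320.3, 232.1], [320.3, 242.9], [320.2, 248.8], [302.6, 186.7], [338.1, 186.7]]
119 [146, 170, 190, 204, 211, 212, 212, 212, 211, 213, 212, 213, 213, 213, 206, 186, 196, 208, 211, 212, 212, 213, 214, 214, 215, 215, 216, 208, 171, 114, 74, 63, 65, 63, 62, 63, 63, 64, 63, 61, 63, 62, 63, 62, 63, 63, 61, 62, 62, 61, 63, 64, 64, 62, 61, 62, 63, 61, 62, 62, 62, 61, 63, 63, 62, 62, 62, 61, 62, 63, 64, 61, 61, 62, 62, 62, 64, 61, 64, 63, 63, 63, 63, 61, 61, 63, 63, 63, 63, 61, 63, 62, 61, 62, 62, 62, 61, 63, 61, 63, 62, 63, 61, 62, 62, 64, 63, 61, 62, 62, 65, 76, 118, 166, 199, 205, 208, 209, 209, 210, 211, 211, 211, 202, 186, 172, 170, 170, 170, 170, 170, 170, 166, 149, 130, 126, 125, 126, 127, 125, 125, 127, 124, 126, 125, 126, 125, 125, 125, 126, 125, 126, 125, 124]
[109, 106, 107, 106, 104, 101, 102, 98, 100, 106, 120, 126, 131, 109, 86, 59, 51, 50, 53, 55, 55, 59, 58, 76, 112, 162, 174, 149, 87, 36, 41, 41, 40, 39, 46, 51, 47, 51, 55, 58, 59, 59, 56, 59, 65, 60, 58,
[... 333 characters left out ...]
, 72, 53, 35, 39, 39, 43, 41, 44, 51, 50, 55, 55, 56, 51, 57, 60, 62, 63, 60, 65, 64, 63, 67, 66, 67, 67, 70, 69, 70, 64, 70, 68, 67, 65, 68, 85, 107, 124, 133, 131, 134, 135, 132, 132, 132, 134, 135, 134, 134, 136, 136, 132, 135, 137, 136, 138, 138, 125, 119, 113, 117, 108, 110, 110]
215 [98, 102, 101, 100, 101, 102, 99, 98, 96, 104, 112, 127, 131, 134, 133, 133, 131, 133, 132, 133, 137, 133, 136, 136, 132, 133, 133, 118, 90, 53, 39, 36, 34, 40, 47, 50, 50, 51, 52, 50, 57, 55, 59, 58, 59, 62, 59, 62, 67, 64, 70, 67, 65, 72, 67, 65, 68, 65, 63, 62, 61, 73, 102, 131, 134, 132, 133, 137, 134, 136, 133, 138, 136, 134, 132, 132, 133, 135, 134, 136, 138, 130, 118, 104, 99, 98, 98, 96, 98, 97, 95]
```

The profile shows the stub-end face tight against the low cheek at v≈134. The rubber edges at 148 and 231 match the predicted home pose, the roller is level, and the plunger runs into the tall cheek. Handing in.

```bash
python3 -c "
from workcell import manip; print(manip.hand_in())"
```

```text
the job is handed in; nothing more can be done
None
```

The roller is refitted and handed in: the plunger is in the tall cheek's hole and the stub is home, hard against the low cheek. The final wrist-camera check shows the roller level; the oiler, padlock and packet were not touched, and the clock was at about 24 s.

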